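# Key and seat the turntable deck

### The job

Refit the deck of the model railway turntable: with a fingertip, gently push the little control cabin round until the narrow notch in the deck's rim, between the yellow marks, is over the drive pin, which is marked by the brass plate at the end of the approach track, then press the deck down near its middle until it is fully home, level with the board, and take the hand away. Nothing is to be gripped or lifted: the cabin is delicate and breaks if squeezed or pressed hard, and the deck must not be pulled up. Leave the pots, the toy car and the other things round it where they are.

Things in the scene. Friction and masses are not known exactly. Their poses are not given: they have to be found in the camera images.
- turntable: Turntable module, fixed to the table: plywood board 24 mm thick with a round pit 156 mm across, 18 mm deep. Origin: on the table under the pit's centre (the deck's axis). x runs along the approach track, a short track on the board that ends at the pit's edge. The board spans x -105 to +175 mm, y -100 to +100 mm.
- deck: Grey disc 150 mm across, 8 mm thick, dark rim, a track (rails 16.5 mm apart, 2.5 mm high) across its middle. Origin: centre of its underside, on the axis; x points to the notch. Captive on an upright spindle, it turns freely either way, all round (under 1 N at the cabin), stays where left, and starts at any angle 70 to 180 degrees from the pin.
- deck_centre (a point): Middle of the deck's top face, on the axis; 30 mm above the table at first (resting on the pin and the rest block, 6 mm proud of the board), 24 mm when seated level with the board.
- notch (a point): The narrow notch in the deck's rim, between two yellow marks at one end of the deck's track: 14 mm wide, 11 mm deep from the edge, cut right through. The point lies 69.5 mm from the axis, level with the deck's top. At the track's other end a wider notch, 22 mm, without marks, goes over a 16 mm rest block across from the pin, so the deck fits only one way round.
- pin (a point): Point over the drive pin, 69.5 mm from the axis, level with the board's top. The pin is a fixed brass dowel, 10 mm across with a bevelled tip, in the pit where the approach track ends, hidden under the deck's rim; a brass index plate with a screw, on the board between the rails, marks it. The notch has 2 mm of play either side; farther off, the deck stands on the pin.
- cabin: Control cabin fixed on the deck: green hut, red roof, 20 mm along x, 16 mm along y, 28 mm high. Origin: centre of its underside, on the deck's top, 48 mm from the axis, a quarter turn anticlockwise (from above) from the notch. x is tangential, parallel to the deck's track: pushing on its x faces turns the deck. Breaks at more than 15 N.
- deck_lift (a joint): How far the deck has gone down its spindle, in m: 0 resting on the pin (start), 0.006 fully seated, negative when lifted. The fit is snug: the deck does not sink by itself; with the notch over the pin a push of about 5 N near its middle slides it down. With the notch elsewhere the pin and the rest block stop it.
- tan_pot: Bystander: tan paint pot with white lid, 35 mm across, 36 mm high, standing on the board beside the approach track. Origin: centre of its underside.
- green_car: Bystander: green toy car, 29 x 64 x 20 mm, standing on the board on the other side of the approach track. Origin: centre of its underside.
- red_pot: Bystander: red paint pot with white lid, 35 mm across, 36 mm high, on the table. Origin: centre of its underside.
- green_pot: Bystander: green paint pot with white lid, 35 mm across, 36 mm high, on the table. Origin: centre of its underside.
- glue: Bystander: grey squeeze bottle of glue, 63 mm across, 216 mm high, standing on the table. Origin: centre of its underside.
- battery: Bystander: black and orange drill battery, 60 x 88 x 50 mm, on the table. Origin: centre of its underside.
- sander: Bystander: dark grey sanding stick, 12 x 118 x 9 mm, lying on the table. Origin: centre of its underside.
- steel_tweezers: Bystander: steel tweezers, 15 x 152 x 9 mm, lying on the table. Origin: centre of its underside.

How it is judged:
On the way:
1. the notch has been turned over the pin (horizontal distance between notch and pin below 0.0045 m), for 0.2 s.
At the end, for the whole second after the job is handed in: The deck is seated: its notch is within 3.5 mm of the pin horizontally, the deck has gone down at least 4.8 of its 6 mm, and it is at rest (horizontal distance between notch and pin below 0.0035 m and value of joint deck_lift above 0.0048 m and linear speed of cabin below 0.01 m/s); the robot touches nothing.
It fails at once if the deck is lifted more than 4 mm above where it rested on the pin (value of joint deck_lift below -0.004 m).
It fails at once if the cabin is gripped, rammed or pressed with more than 15 N (contact force between cabin and anything else above 15 N).
It fails at once if a pot, the toy car, the glue, the battery, the sanding stick or the tweezers is moved by more than 15 mm (distance of any of tan_pot, green_car, red_pot, green_pot, glue, battery, sander, steel_tweezers from where it was at the start of the episode above 0.015 m).
It also fails if it takes over 54 s, if anything falls off the work surface, if the arm or the gripper's body presses on something with over 40 N, if the wrist force passes 120 N, or if a joint passes its speed limit or range.

### The arm

A 6-joint arm with a two-finger parallel gripper is mounted at the origin on a cart in front of the work surface, level with it; the furniture and walls round the work are solid. World frame = base frame: x ahead of the robot, y to its left, z up, the work surface at z = 0. Lengths are in m, angles in rad, forces in N, time in s.
With the tool pointing down it reaches from about 0.375 to 0.9 m from the base axis. Payload 3.1 kg.
Tool frame: the origin (TCP) lies between the finger pads; the fingertips stand bot.tips_ahead ahead of it and the grasp point (between the pads) is the TCP (bot.tips_ahead is the distance from the TCP to the fingertips, in m); z points along the fingers, y is the line along which they close (so a half turn about z gives the same grasp; the last joint's range is limited). The gripper opens to 85 mm and grips with 20 to 120 N. Pads are 22 mm wide; open, the fingers measure 114 mm over their backs; the gripper's body (76 mm by 85 mm) begins 54 mm behind the grasp point. The pads swing forward as they close: fully open they stand 13 mm farther back than shut.
Start: joints at [-1.411, 0.527, 1.433, -0, 1.181, -0.178], TCP at [0.207, -0.59, 0.25] pointing down, gripper open.
Joint ranges: [-3.08, 3.08], [-0.75, 2.2], [0.22, 2.44], [-1.43, 4.57], [0, 2.65], [-2.85, 2.85]. Speed limits (rad/s): [2.79, 2.79, 3.14, 3.14, 3.14, 3.14].

### API

Orientations are given as a unit quaternion [x, y, z, w].
In Python, from rig import bot gives the robot as it stands.
- The arm moves only by the tool hand_motion, called after "Emit:" in YAML: its name, and indented under it one key for each argument. Schema: {"type":"object","properties":{"steps":{"type":"string"},"aperture":{"type":"number"},"grip_force":{"type":"number"},"only":{"type":"string"},"quiet":{"type":"boolean"},"lines":{"type":"string"}},"required":["steps"],"additionalProperties":false}. steps is a string of 1 to 20 rows, parted by a bar, with the numbers parted by commas; each row has 6 numbers: dx, dy, dz in shares of 1 m (1.0 is 1 m), then a rotation vector rx, ry, rz in normalised numbers (1 is 4 rad); each row is the pose to reach, as a shift and turn from the pose commanded when the call began, along the tool's axes at that moment; what a row does not reach only later rows make up. A row lasts 1/12 s, in which the tool goes at most 0.0417 m and 0.125 rad, less where a joint would pass 70% of its speed; a pose out of reach is approached as far as the arm can. aperture is the finger opening in m, set as the call begins (left out keeps the last). The fingers move at their own pace and stop on an object; grip_force is the grip in N (left out, the last holds). Time passes only in rows, so rows that do not move let the fingers close. The tool returns the time, the measured TCP pose, the force, the opening and the grip force at its end. only (a regular expression) keeps the lines of the reply that match it, lines (a string "A,B") keeps lines A to B, and quiet returns only ok. A shift or turn number past 1, either way, is cut back to 1. Input that does not fit is refused with a message, and nothing moves.
- bot.state(): the state, without advancing time (a new reading comes with each control period).
- bot.read_camera(name): name is "side" or "top"; returns a dict with "frame" (480x640x3 uint8, blue, green, red), "mtx" (3x3 intrinsics, pixels), "xyz" and "orientation" of the camera in the world. Camera axes: x right, y up, looking along -z (the intrinsics and any distortion apply to the point x, -y, -z); pixel columns grow to the right and rows downward; lengths in m; the calibration is good to about 2 mm. A picture is of the moment at which its call begins. There is no depth.
- bot.hand_in(): hands the job in; it is judged then, once.
The state is a dict: "t": time; "joint_pos": joint angles; "qvel": joint speeds; "tau": joint torques, N m; "ee_pos": TCP position; "eef_rot": TCP orientation; "wrist_force": force on the tool from outside, world axes, zero at the start; "ft_torque": the same for the moment, N m; "grip_width": finger opening in m; "grip_force": force on a finger pad.
Only numpy, scipy, OpenCV 4.12 (cv2) and the standard library are available. Lean on these libraries where they do the work, as an engineer would, in place of code of your own. Each camera call takes 0.05 s, during which the arm holds its last target. There are 200 camera calls.

## Working session

There is one attempt and no reset: what is moved stays moved. The work goes in short steps, Python scripts to look and compute and a tool call to move; the robot and the scene stay as the last step left them, time stands still between calls to the robot, and variables do not carry over. Pictures are saved under pics/ and viewed, at most 10 in all, crops included, and the job is handed in when it is done.

```bash
ls; mkdir -p pics; python3 - <<'E'
from rig import bot
import cv2
s=bot.state();print(s['t'],s['ee_pos'],s['eef_rot'],s['grip_width'],bot.tips_ahead)
for n in('top','side'):
    c=bot.read_camera(n);cv2.imwrite(f'pics/{n}0.png',c['frame']);print(n,c['mtx'].tolist() if hasattr(c['mtx'],'tolist') else c['mtx'],c['xyz'],c['orientation'],c.keys())
E
```

```text
pics
rig.py
0.0 [ 0.20703781 -0.5889837   0.24932065] [ 9.85768511e-01  1.68104801e-01 -6.11491880e-06 -1.10419329e-03] 0.08525663540312217 0.019
top [[490.77849450430267, 0.0, 313.4564073390178], [0.0, 490.77849450430267, 248.06748990156393], [0.0, 0.0, 1.0]] [ 0.3090621  -0.01135991  1.31477103] [ 0.0644955  -0.0561209  -0.69472805  0.71417344] dict_keys(['frame', 'mtx', 'xyz', 'orientation'])
side [[537.4969960055421, 0.0, 315.77212160688975], [0.0, 537.4969960055421, 239.21800516535424], [0.0, 0.0, 1.0]] [-0.08977945  0.9709856   0.87495828] [-0.13246468  0.43850235  0.85302168 -0.25004562] dict_keys(['frame', 'mtx', 'xyz', 'orientation'])
```

View pics/top0.png

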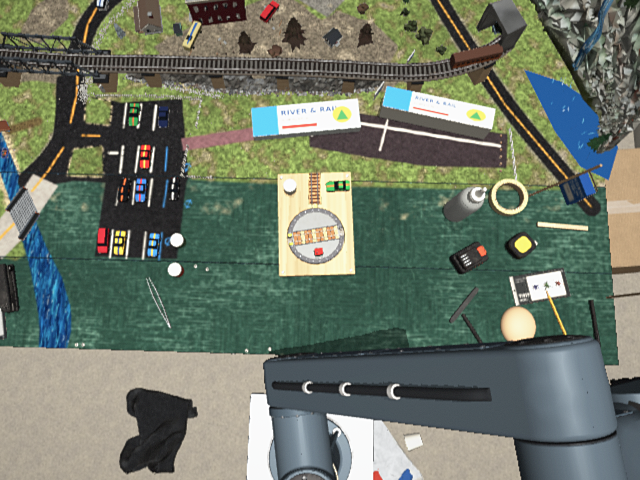

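View pics/side0.png

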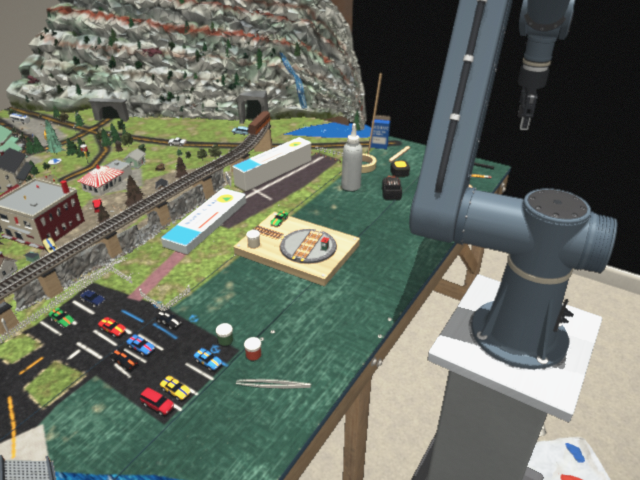

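The top view shows the board at pixels (278–355, 172–276), with the deck centred near (316,236), the cabin near (318,252) and the approach track going up to (314,172). Next I'll zoom in.

```bash
cat > h.py <<'E'
import numpy as np,cv2
from scipy.spatial.transform import Rotation as R
from rig import bot
def ray(c,u,v):
    K=np.array(c['mtx']);d=np.linalg.inv(K)@[u,v,1.]
    return R.from_quat(c['orientation']).apply([d[0],-d[1],-d[2]])
def w(c,u,v,z):
    d=ray(c,u,v);o=np.array(c['xyz']);return o+d*(z-o[2])/d[2]
def px(c,p):
    q=R.from_quat(c['orientation']).inv().apply(np.array(p)-c['xyz']);q=np.array(c['mtx'])@[q[0],-q[1],-q[2]];return q[:2]/q[2]
def crop(c,name,x0,x1,y0,y1,k):
    cv2.imwrite(name,cv2.resize(c['frame'][y0:y1,x0:x1],None,fx=k,fy=k,interpolation=cv2.INTER_CUBIC))
E
python3 - <<'E'
from h import *
c=bot.read_camera('top');crop(c,'pics/t1.png',270,364,166,280,5)
c=bot.read_camera('side');crop(c,'pics/s1.png',228,364,200,286,5)
E
```

```text
(no output)
```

View pics/t1.png

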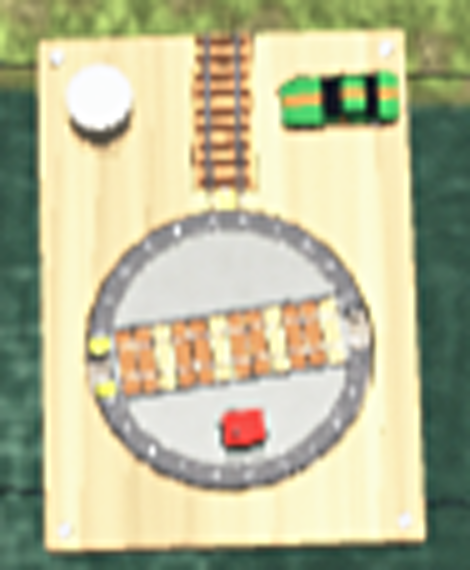

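View pics/s1.png

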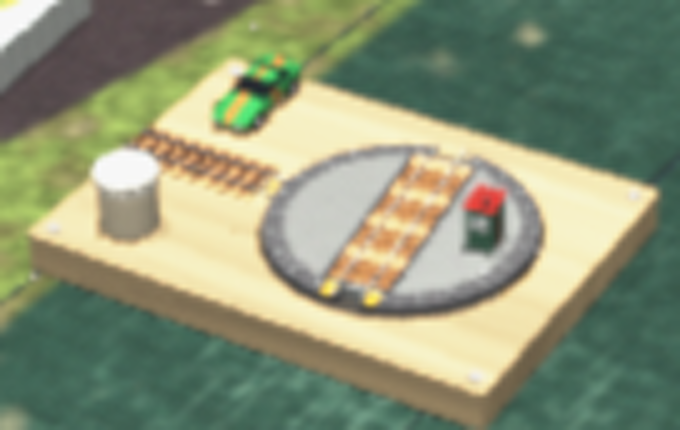

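The top crop shows the yellow marks at (100,345) and (107,390), the brass plate at (227,200), the cabin roof at (243,428), the deck disc spanning x 88–374 and y 208–490, and the board corners. The side crop agrees: the notch is on the +y side.

```bash
python3 - <<'E'
from h import *
c=bot.read_camera('top')
f=lambda x,y,z:w(c,(x+.5)/5-.5+270,(y+.5)/5-.5+166,z)[:2]
C=[f(*p,.024) for p in((40,42),(405,32),(425,540),(47,548))]
print('corners',np.round(C,4),[np.linalg.norm(C[i]-C[i-1]).round(4) for i in range(4)])
ex=(C[0]+C[1]-C[2]-C[3]);ex/=np.linalg.norm(ex);ey=np.array([-ex[1],ex[0]])
o=sum(C)/4-.035*ex;print('yaw board',np.degrees(np.arctan2(ex[1],ex[0])),'origin',o)
# deck outline: dark ring, use rim pixels
o2=np.mean([f(88,348,.03),f(374,348,.03),f(231,208,.03),f(231,490,.03)],0);print('o2',o2)
p=f(227,200,.024);print('plate rel',(p-o)@ex,(p-o)@ey, (p-o2)@ex,(p-o2)@ey)
m1,m2=f(100,345,.03),f(107,390,.03);n=(m1+m2)/2;print('notch',n,n-o,np.linalg.norm(n-o),np.linalg.norm(n-o2))
an=lambda v:np.degrees(np.arctan2(v[1],v[0]))
print('notch ang',an(n-o),an(n-o2),'cab')
k=f(243,428,.058);print('cabin',k,k-o,np.linalg.norm(k-o),an(k-o),an(k-o2))
print('tan',f(100,95,.06),'car',f(340,98,.044))
s=bot.state();print(R.from_quat(s['eef_rot']).as_matrix().round(4))
E
```

```text
corners [[ 0.7349  0.1113]
 [ 0.7456 -0.0886]
 [ 0.4659 -0.1035]
 [ 0.4562  0.0962]] [np.float64(0.2791), np.float64(0.2002), np.float64(0.2801), np.float64(0.2)]
yaw board 3.076749339387472 origin [0.56570025 0.00199194]
o2 [0.56552757 0.0018442 ]
plate rel 0.08269478775501826 -0.0001264135700828824 0.08287514426101346 1.1841160765389781e-05
notch [0.55303823 0.06949707] [-0.01266202  0.06750513] 0.0686823763850176 0.0687960280008794
notch ang 100.62359742052531 100.45956843312594 cab
cabin [ 0.51767609 -0.0058632 ] [-0.04802416 -0.00785514] 0.04866233393201812 -170.71059062944425 -170.84999328035983
tan [0.69449155 0.07483155] car [ 0.70102248 -0.05307664]
[[ 9.435e-01  3.314e-01 -2.000e-04]
 [ 3.314e-01 -9.435e-01  1.100e-03]
 [ 2.000e-04 -1.100e-03 -1.000e+00]]
```

Careful with the scale: turns go in shares of 4 rad. That gives: -1.416 rad / 4 = -0.354.

Emit:
hand_motion:
  steps: "0.024,-0.021,0,0,0,-0.0178 | 0.048,-0.042,0,0,0,-0.0355 | 0.072,-0.063,0,0,0,-0.0533 | 0.096,-0.083,0,0,0,-0.0708 | 0.12,-0.104,0,0,0,-0.0885 | 0.145,-0.125,0,0,0,-0.1063 | 0.169,-0.146,0,0,0,-0.124 | 0.193,-0.167,0,0,0,-0.1415 | 0.217,-0.188,0,0,0,-0.1593 | 0.241,-0.208,0,0,0,-0.177 | 0.265,-0.229,0,0,0,-0.1948 | 0.289,-0.25,0,0,0,-0.2125 | 0.313,-0.271,0,0,0,-0.23 | 0.337,-0.292,0,0,0,-0.2478 | 0.362,-0.313,0,0,0,-0.2655 | 0.386,-0.333,0,0,0,-0.2833 | 0.41,-0.354,0,0,0,-0.301 | 0.434,-0.375,0,0,0,-0.3185 | 0.458,-0.396,0,0,0,-0.3363 | 0.482,-0.417,0,0,0,-0.354"
  aperture: 0
  grip_force: 20

```text
t: 1.92
ee_pos: [0.5243, -0.0349, 0.2504]
eef_rot: [0.638, 0.77, 0.0, 0.0]
wrist_force: [0.5, -0.1, -0.0]
grip_width: -0.0004
grip_force: 0.0
```

Emit:
hand_motion:
  steps: "0,0,0,0,0,0 | 0,0,0,0,0,0 | 0,0,0,0,0,0 | 0,0,0,0,0,0"

```text
t: 2.25
ee_pos: [0.5232, -0.0373, 0.2502]
eef_rot: [0.64, 0.768, -0.0, -0.0]
wrist_force: [-0.2, -0.2, 0.5]
grip_width: 0.0001
grip_force: 0.0
```

```bash
cat > st.py <<'E'
from h import *
o=np.array([.5656,.0019])
s=bot.state();M=R.from_quat(s['eef_rot']).as_matrix();p=s['ee_pos']
print(s['t'],'p',p.round(4),'yaw',np.degrees(np.arctan2(M[1,0],M[0,0])).round(2),'axis in tool',(M.T@(np.r_[o,p[2]]-p)).round(4),'F',np.round(s['wrist_force'],2),'T',np.round(s['ft_torque'],2),s['grip_width'],bot.tips_ahead)
E
python3 st.py
```

```text
2.25 p [ 0.5232 -0.0373  0.2502] yaw 100.4 axis in tool [ 0.0309  0.0488 -0.    ] F [-0.17 -0.19  0.52] T [-0.01 -0.   -0.02] 0.0001426377586173662 0.019
```

Emit:
hand_motion:
  steps: "0,0,0.03,0,0,0 | 0,0,0.06,0,0,0 | 0,0,0.09,0,0,0 | 0,0,0.115,0,0,0 | 0,0,0.135,0,0,0 | 0,0,0.155,0,0,0 | 0,0,0.17,0,0,0 | 0,0,0.18,0,0,0 | 0,0,0.187,0,0,0 | 0,0,0.192,0,0,0 | 0,0,0.192,0,0,0 | 0,0,0.192,0,0,0"

```text
t: 3.25
ee_pos: [0.524, -0.0368, 0.0587]
eef_rot: [0.64, 0.769, 0.0, 0.0]
wrist_force: [-0.6, 0.3, 0.8]
grip_width: -0.0
grip_force: 0.0
```

```bash
python3 st.py; python3 - <<'E'
from h import *
c=bot.read_camera('side');crop(c,'pics/s2.png',228,364,180,286,5)
E
```

```text
3.25 p [ 0.524  -0.0368  0.0587] yaw 100.46 axis in tool [0.0305 0.0479 0.    ] F [-0.64  0.26  0.76] T [-0.01  0.02 -0.04] -2.4185353448736218e-05 0.019
```

View pics/s2.png

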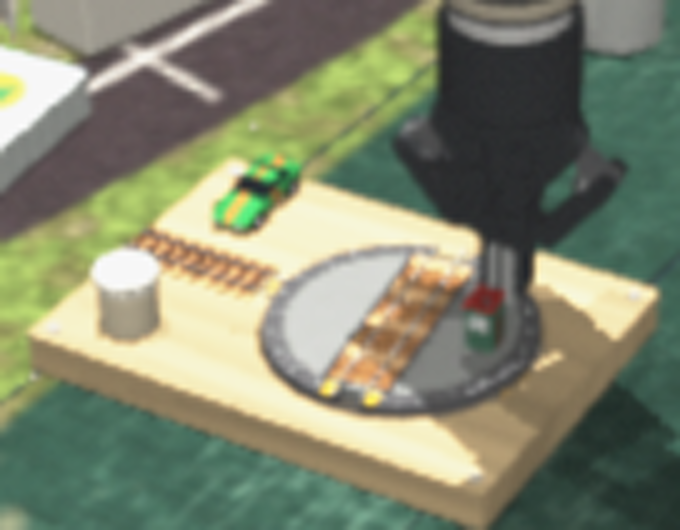

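The tip is behind the cabin and clear of it. I'll push through the first part of the arc.

In the tool's units: 0.72 rad / 4 = 0.18.

Emit:
hand_motion:
  steps: "0.002,0,0,0,0,0 | 0.004,0,0,0,0,0 | 0.0055,0,0,0,0,0 | 0.007,0,0,0,0,0 | 0.0083,0,0,0,0,0 | 0.0095,0,0,0,0,0 | 0.0114,-0.0008,0,0,0,0.01 | 0.0134,-0.0015,0,0,0,0.02 | 0.0174,-0.0027,0,0,0,0.04 | 0.0215,-0.0036,0,0,0,0.06 | 0.0257,-0.0042,0,0,0,0.08 | 0.0298,-0.0044,0,0,0,0.1 | 0.034,-0.0043,0,0,0,0.12 | 0.0382,-0.0038,0,0,0,0.14 | 0.0423,-0.003,0,0,0,0.16 | 0.0464,-0.0019,0,0,0,0.18 | 0.0503,-0.0005,0,0,0,0.2 | 0.0503,-0.0005,0,0,0,0.2 | 0.0503,-0.0005,0,0,0,0.2"

```text
t: 4.88
ee_pos: [0.514, 0.0132, 0.0583]
eef_rot: [0.888, 0.46, -0.0, -0.0]
wrist_force: [-0.3, -0.5, 1.0]
grip_width: -0.0002
grip_force: 0.0
```

```bash
python3 st.py; python3 - <<'E'
from h import *
c=bot.read_camera('side');crop(c,'pics/s3.png',228,364,180,286,5)
E
```

```text
4.8833 p [0.514  0.0132 0.0583] yaw 54.78 axis in tool [ 0.0206  0.0487 -0.    ] F [-0.26 -0.49  0.99] T [ 0.02  0.02 -0.04] -0.00020351042282553555 0.019
```

View pics/s3.png

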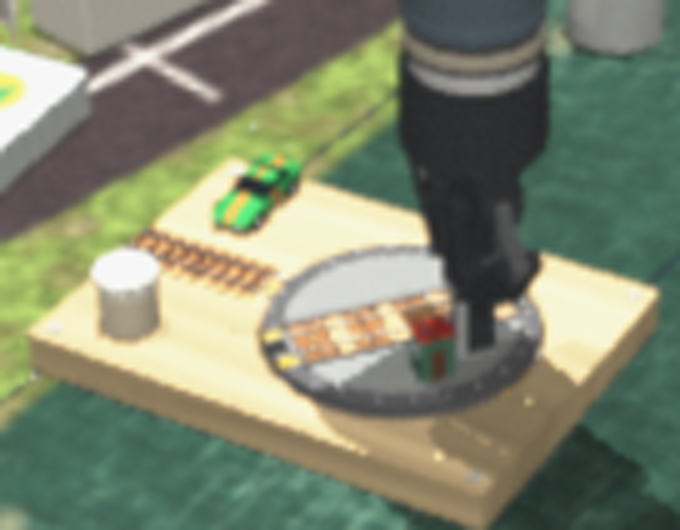

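The deck follows: the yellow marks are now at crop (273,336) and (288,362). Next I'll automate the angle measurement from the yellow marks.

```bash
cat > ang.py <<'E'
from h import *
import sys
o=np.array([.5656,.0019])
z=float(sys.argv[1]) if len(sys.argv)>1 else .03
for n in('side','top'):
    c=bot.read_camera(n);h=cv2.cvtColor(c['frame'],cv2.COLOR_BGR2HSV).astype(int)
    rs=[]
    for v,u in zip(*np.where((abs(h[...,0]-28)<8)&(h[...,1]>130)&(h[...,2]>120))):
        d=w(c,u,v,z)[:2]-o;r=np.hypot(*d)
        if .06<r<.077: rs.append((np.degrees(np.arctan2(d[1],d[0])),r,h[v,u,1]-100,u,v))
    rs=np.array(rs)
    if len(rs): print(n,len(rs),'ang',np.average(rs[:,0],weights=rs[:,2]).round(2),'r',rs[:,1].mean().round(4),np.sort(rs[:,0]).round(1))
E
python3 ang.py
```

```text
side 2 ang 65.78 r 0.0753 [65.2 66.3]
```

```bash
python3 - <<'E'
from h import *
o=np.array([.5656,.0019])
c=bot.read_camera('side')
h=cv2.cvtColor(c['frame'],cv2.COLOR_BGR2HSV)
for x,y in((273,336),(288,362)):
    u,v=228+(x+.5)/5-.5,180+(y+.5)/5-.5
    d=w(c,u,v,.03)[:2]-o;print(np.degrees(np.arctan2(d[1],d[0])),np.hypot(*d),h[int(round(v))-1:int(round(v))+2,int(round(u))-1:int(round(u))+2].tolist())
E
```

```text
47.07118425423037 0.0726750804698834 [[[22, 91, 210], [25, 88, 229], [25, 102, 227]], [[26, 111, 236], [27, 88, 241], [26, 98, 224]], [[22, 65, 168], [22, 59, 155], [22, 47, 126]]]
66.57344814300586 0.07381139854488857 [[[23, 75, 220], [25, 91, 231], [24, 102, 227]], [[26, 138, 240], [27, 137, 245], [27, 117, 244]], [[22, 126, 197], [22, 100, 194], [22, 48, 191]]]
```

In the tool's units: 0.85 rad / 4 = 0.2125.

Emit:
hand_motion:
  steps: "0.002,-0.0008,0,0,0,0.01 | 0.0039,-0.0015,0,0,0,0.02 | 0.0079,-0.0027,0,0,0,0.04 | 0.012,-0.0036,0,0,0,0.06 | 0.0162,-0.0042,0,0,0,0.08 | 0.0203,-0.0044,0,0,0,0.1 | 0.0245,-0.0043,0,0,0,0.12 | 0.0287,-0.0038,0,0,0,0.14 | 0.0328,-0.003,0,0,0,0.16 | 0.0369,-0.0019,0,0,0,0.18 | 0.0408,-0.0005,0,0,0,0.2 | 0.0432,0.0005,0,0,0,0.2125 | 0.0432,0.0005,0,0,0,0.2125 | 0.0432,0.0005,0,0,0,0.2125"

```text
t: 6.25
ee_pos: [0.5394, 0.0478, 0.0582]
eef_rot: [0.999, 0.053, -0.0, 0.0]
wrist_force: [-0.0, 0.8, 0.1]
grip_width: -0.0
grip_force: 0.0
```

```bash
python3 st.py; python3 - <<'E'
from h import *
c=bot.read_camera('side');a=c['frame'][190:286,228:364]
d=bot.read_camera('top');crop(d,'pics/t4.png',280,352,190,280,5)
cv2.imwrite('pics/s4.png',cv2.resize(a,None,fx=5,fy=5,interpolation=cv2.INTER_CUBIC))
a=cv2.imread('pics/s4.png');b=cv2.imread('pics/t4.png');b=cv2.resize(b[:, :],None,fx=1,fy=1)
print(a.shape,b.shape)
E
```

```text
6.25 p [0.5394 0.0478 0.0582] yaw 6.05 axis in tool [ 0.0212  0.0484 -0.    ] F [-0.01  0.83  0.07] T [-0.05  0.01 -0.  ] -1.7427079114830316e-05 0.019
(480, 680, 3) (450, 360, 3)
```

View pics/s4.png

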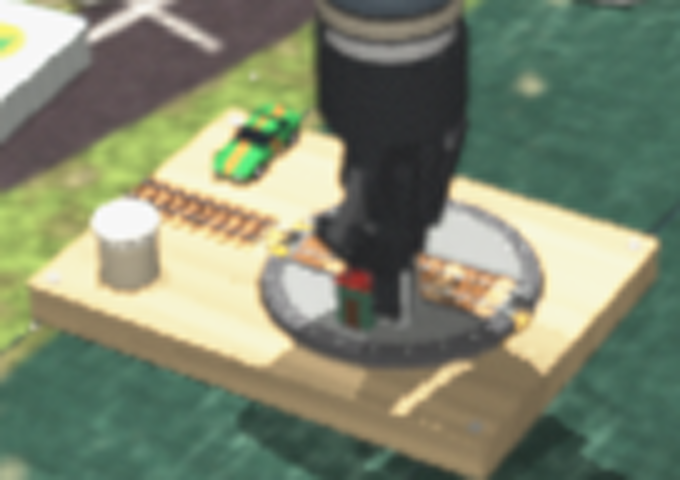

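The notch is nearly at the brass plate. I'll back off and move aside so I can measure the angle precisely.

Emit:
hand_motion:
  steps: "-0.004,0,0,0,0,0 | -0.01,0,0,0,0,0 | -0.01,0,-0.02,0,0,0 | -0.01,0,-0.05,0,0,0 | -0.01,0,-0.08,0,0,0 | -0.01,0,-0.11,0,0,0 | -0.01,0.03,-0.14,0,0,0 | -0.01,0.065,-0.14,0,0,0 | -0.01,0.1,-0.14,0,0,0 | -0.01,0.135,-0.14,0,0,0 | -0.01,0.17,-0.14,0,0,0 | -0.01,0.2,-0.14,0,0,0 | -0.01,0.22,-0.14,0,0,0 | -0.01,0.22,-0.14,0,0,0"

```text
t: 7.52
ee_pos: [0.5525, -0.1765, 0.1982]
eef_rot: [0.999, 0.05, 0.001, 0.001]
wrist_force: [0.4, -0.7, -0.3]
grip_width: -0.0002
grip_force: 0.0
```

```bash
python3 - <<'E'
from h import *
c=bot.read_camera('top');s=bot.read_camera('side')
A=cv2.resize(c['frame'][190:276,278:358],None,fx=5,fy=5,interpolation=cv2.INTER_CUBIC)
B=cv2.resize(s['frame'][220:274,276:344],None,fx=5,fy=5,interpolation=cv2.INTER_CUBIC)
o=np.zeros((430,740,3),np.uint8);o[:,:400]=A;o[:270,400:]=B;cv2.imwrite('pics/m5.png',o)
E
```

```text
(no output)
```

View pics/m5.png

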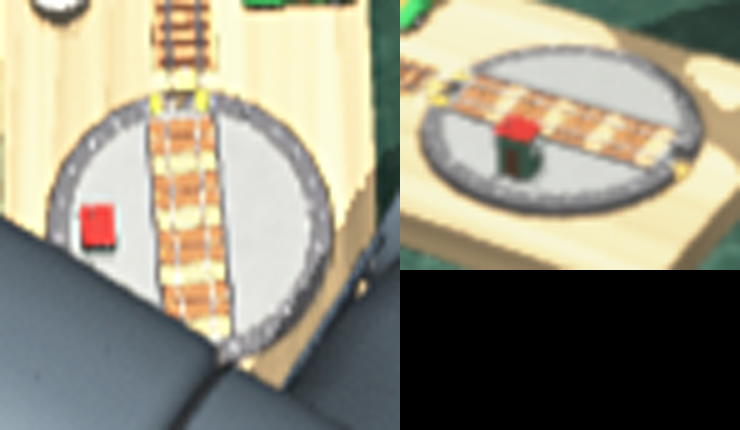

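In the top part the marks are at (156,101) and (202,100), the plate at (180,75) and the cabin roof at (98,226). In the side part the marks are at about (437,100) and (459,77).

```bash
python3 - <<'E'
from h import *
o=np.array([.5656,.0019]);c=bot.read_camera('top');s=bot.read_camera('side')
an=lambda d:(np.degrees(np.arctan2(d[1],d[0])).round(2),np.hypot(*d).round(4))
f=lambda x,y,z:w(c,(x+.5)/5-.5+278,(y+.5)/5-.5+190,z)[:2]
g=lambda x,y,z:w(s,(x-400+.5)/5-.5+276,(y+.5)/5-.5+220,z)[:2]
print('marks',an(f(156,101,.03)-o),an(f(202,100,.03)-o),'plate',an(f(180,75,.024)-o),'cabin',an(f(98,226,.058)-o))
print('edge L',an(f(150,125,.03)-f(161,300,.03)),'R',an(f(212,125,.03)-f(232,310,.03)))
print('side',an(g(437,100,.03)-o),an(g(459,77,.03)-o))
# subpixel: yellow centroids
h=cv2.cvtColor(cv2.resize(c['frame'],None,fx=5,fy=5,interpolation=cv2.INTER_CUBIC),cv2.COLOR_BGR2HSV)[950:1380,1390:1790]
m=((abs(h[...,0].astype(int)-28)<7)&(h[...,1]>110)).astype(np.uint8);m[:85]=0;m[120:]=0
n,_,st,ce=cv2.connectedComponentsWithStats(m)
for a,b in zip(st[1:],ce[1:]):
    if a[4]>20: print(a[4],b.round(1),an(f(*b,.03)-o))
E
```

```text
marks (np.float64(16.69), np.float64(0.0721)) (np.float64(-3.31), np.float64(0.0703)) plate (np.float64(5.54), np.float64(0.0858)) cabin (np.float64(97.08), np.float64(0.0486))
edge L (np.float64(5.25), np.float64(0.0956)) R (np.float64(7.51), np.float64(0.1013))
side (np.float64(20.68), np.float64(0.0716)) (np.float64(0.97), np.float64(0.0695))
220 [201.3  98.3] (np.float64(-2.93), np.float64(0.0712))
157 [155.3 102.6] (np.float64(17.15), np.float64(0.0713))
```

```bash
python3 st.py; python3 - <<'E'
from h import *
o=np.array([.5656,.0019]);c=bot.read_camera('top')
# rectify the board at z=.024 into a 0.5 mm/px map, x axis up, for the initial image and now
def rect(im,z,yaw=3.08):
    t=np.radians(yaw);ex=np.array([np.cos(t),np.sin(t)]);ey=np.array([-ex[1],ex[0]])
    X,Y=np.meshgrid(np.arange(.05,.13,.0005),np.arange(-.03,.03,.0005),indexing='ij')
    P=o+X[...,None]*ex+Y[...,None]*ey
    uv=np.array([px(c,[*p,z]) for p in P.reshape(-1,2)]).reshape(*X.shape,2).astype(np.float32)
    return X,Y,cv2.remap(im,uv[...,0],uv[...,1],cv2.INTER_CUBIC)
im0=cv2.imread('pics/top0.png')
for n,im in(('t0',im0),('now',c['frame'])):
    X,Y,r=rect(im,.024);h=cv2.cvtColor(r,cv2.COLOR_BGR2HSV).astype(int)
    wt=np.clip(h[...,1]-80,0,None)*(abs(h[...,0]-24)<8)*(X>.078)*(X<.09)*(abs(Y)<.012)
    print(n,'plate y',(wt*Y).sum()/wt.sum(),(wt*X).sum()/wt.sum())
    g=255-cv2.cvtColor(r,cv2.COLOR_BGR2GRAY).astype(float);m=(X>.095);k=np.clip(g-90,0,None)*m*(abs(Y)<.02);print('track y',(k*Y).sum()/k.sum())
    X,Y,r=rect(im,.03);h=cv2.cvtColor(r,cv2.COLOR_BGR2HSV).astype(int)
    wt=np.clip(h[...,1]-90,0,None)*(abs(h[...,0]-28)<6)*(X>.065)*(X<.0755)
    if n=='now':
        for q in(Y>0.001,Y<0.001): print('mark',(wt*q*Y).sum()/(wt*q).sum(),(wt*q*X).sum()/(wt*q).sum())
E
```

```text
7.7167 p [ 0.5513 -0.1707  0.198 ] yaw 5.98 axis in tool [ 0.0322 -0.1702  0.0002] F [-0.35 -0.26 -0.29] T [ 0.04 -0.02  0.05] -0.00013876294614380603 0.019
t0 plate y -0.0025230333097094 0.08665804394046779
track y 0.0011147860868296884
now plate y -0.0022226256171942816 0.08460078419982575
track y 0.0010756466893762264
mark 0.017380229939552013 0.06939214175654855
mark -0.007502572738329102 0.07058644400785856
```

The mark midpoint is about 4.9 mm left of the plate line, so the deck needs about 4° more clockwise. I'll return behind the cabin.

In the tool's units: 0.05 rad / 4 = 0.0125.

Emit:
hand_motion:
  steps: "0,-0.025,0,0,0,0.0063 | 0,-0.06,0,0,0,0.0125 | 0,-0.095,0,0,0,0.0125 | 0,-0.13,0,0,0,0.0125 | 0,-0.165,0,0,0,0.0125 | 0,-0.195,0,0,0,0.0125 | 0,-0.21,0,0,0,0.0125 | 0,-0.218,0.02,0,0,0.0125 | 0,-0.218,0.05,0,0,0.0125 | 0,-0.218,0.08,0,0,0.0125 | 0,-0.218,0.105,0,0,0.0125 | 0,-0.218,0.125,0,0,0.0125 | 0,-0.218,0.135,0,0,0.0125 | 0,-0.218,0.14,0,0,0.0125 | 0,-0.218,0.14,0,0,0.0125 | 0,-0.218,0.14,0,0,0.0125"

```text
t: 9.1
ee_pos: [0.5301, 0.0452, 0.059]
eef_rot: [1.0, 0.027, 0.001, 0.0]
wrist_force: [0.5, 0.1, 0.1]
grip_width: 0.0002
grip_force: 0.0
```

```bash
python3 st.py
```

```text
9.1 p [0.5301 0.0452 0.059 ] yaw 3.12 axis in tool [0.0331 0.0451 0.    ] F [0.49 0.13 0.09] T [-0.01  0.    0.03] 0.00020824485643610469 0.019
```

Emit:
hand_motion:
  steps: "0.003,-0.001,0,0,0,0 | 0.0055,-0.002,0,0,0,0 | 0.007,-0.002,0,0,0,0 | 0.008,-0.002,0,0,0,0 | 0.009,-0.002,0,0,0,0 | 0.01,-0.002,0,0,0,0 | 0.011,-0.002,0,0,0,0 | 0.011,-0.002,0,0,0,0 | 0.011,-0.002,0,0,0,0 | 0.011,-0.002,0,0,0,0"

```text
t: 9.93
ee_pos: [0.5405, 0.0474, 0.0582]
eef_rot: [1.0, 0.027, -0.0, -0.0]
wrist_force: [-0.6, 0.6, -0.4]
grip_width: -0.0001
grip_force: 0.1
```

```bash
python3 st.py
```

```text
9.9333 p [0.5405 0.0474 0.0582] yaw 3.08 axis in tool [ 0.0226  0.0468 -0.    ] F [-0.65  0.62 -0.42] T [ 0.01  0.08 -0.02] -0.0001030261695627086 0.019
```

Emit:
hand_motion:
  steps: "-0.005,0,0,0,0,0 | -0.01,0,0,0,0,0 | -0.01,0,-0.03,0,0,0 | -0.01,0,-0.06,0,0,0 | -0.01,0,-0.09,0,0,0 | -0.01,0.02,-0.12,0,0,0 | -0.01,0.05,-0.14,0,0,0 | -0.01,0.085,-0.14,0,0,0 | -0.01,0.12,-0.14,0,0,0 | -0.01,0.155,-0.14,0,0,0 | -0.01,0.19,-0.14,0,0,0 | -0.01,0.21,-0.14,0,0,0 | -0.01,0.22,-0.14,0,0,0 | -0.01,0.22,-0.14,0,0,0"

```text
t: 11.1
ee_pos: [0.5421, -0.1747, 0.1981]
eef_rot: [1.0, 0.025, 0.0, 0.0]
wrist_force: [-0.0, 0.6, -0.1]
grip_width: 0.0
grip_force: 0.0
```

```bash
cat > meas.py <<'E'
from h import *
import sys
o=np.array([.5656,.0019]);c=bot.read_camera('top');z=float(sys.argv[1])
t=np.radians(3.08);ex=np.array([np.cos(t),np.sin(t)]);ey=np.array([-ex[1],ex[0]])
X,Y=np.meshgrid(np.arange(.05,.13,.0005),np.arange(-.03,.03,.0005),indexing='ij')
P=o+X[...,None]*ex+Y[...,None]*ey
uv=np.array([px(c,[*p,z]) for p in P.reshape(-1,2)]).reshape(*X.shape,2).astype(np.float32)
r=cv2.remap(c['frame'],uv[...,0],uv[...,1],cv2.INTER_CUBIC);h=cv2.cvtColor(r,cv2.COLOR_BGR2HSV).astype(int)
wt=np.clip(h[...,1]-90,0,None)*(abs(h[...,0]-28)<6)*(X>.065)*(X<.0755)
for q in(Y>0.001,Y<0.001): print('mark',(wt*q*Y).sum()/(wt*q).sum(),(wt*q*X).sum()/(wt*q).sum())
d=c['frame'];hh=cv2.cvtColor(d,cv2.COLOR_BGR2HSV).astype(int)
red=((hh[...,0]<6)|(hh[...,0]>174))&(hh[...,1]>150);red[:225]=0;red[262:]=0;red[:,:285]=0;red[:,350:]=0
v,u=np.where(red);k=w(c,u.mean(),v.mean(),z+.028)[:2]-o
print('cabin',len(u),np.hypot(*k),np.degrees(np.arctan2(k[1],k[0]))-90-3.08)
A=cv2.resize(d[190:276,278:358],None,fx=5,fy=5,interpolation=cv2.INTER_CUBIC)
B=cv2.rotate(cv2.resize(r,None,fx=2.5,fy=2.5),cv2.ROTATE_180);B=B[:430] # x up, y left
f=np.zeros((430,400+B.shape[1],3),np.uint8);f[:,:400]=A;f[:B.shape[0],400:]=B;cv2.imwrite(sys.argv[2],f)
E
python3 meas.py .03 pics/m6.png
```

```text
mark 0.015570121951219554 0.07008990659055529
mark -0.00923569218870841 0.06985891982469712
cabin 42 0.049451270593664304 2.388332581691712
```

View pics/m6.png

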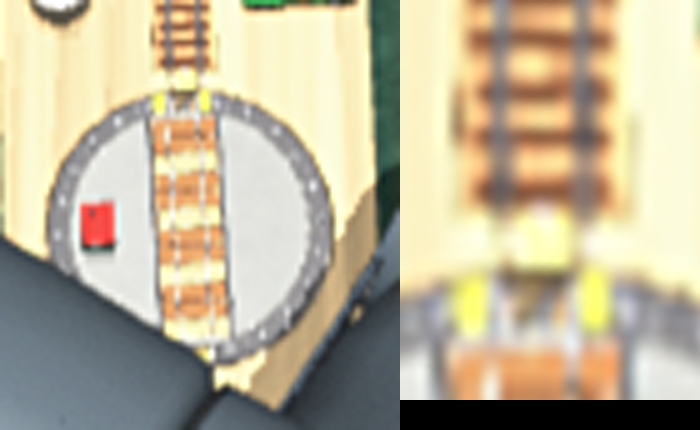

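Here the marks' midpoint, at (533,300) in the rectified view, is about 1.8–2 mm left of the plate and track centre at (542,240). I'll push about 1.5 mm further at the cabin.

Emit:
hand_motion:
  steps: "0,-0.025,0,0,0,0 | 0,-0.06,0,0,0,0 | 0,-0.095,0,0,0,0 | 0,-0.13,0,0,0,0 | 0,-0.165,0,0,0,0 | 0,-0.195,0,0,0,0 | 0,-0.21,0,0,0,0 | 0,-0.22,0.02,0,0,0 | 0,-0.22,0.05,0,0,0 | 0,-0.22,0.08,0,0,0 | 0,-0.22,0.105,0,0,0 | 0,-0.22,0.125,0,0,0 | 0,-0.22,0.135,0,0,0 | 0,-0.22,0.14,0,0,0 | 0,-0.22,0.14,0,0,0"

```text
t: 12.4
ee_pos: [0.5297, 0.0479, 0.0577]
eef_rot: [1.0, 0.028, -0.001, -0.0]
wrist_force: [-0.4, -0.4, 0.5]
grip_width: -0.0001
grip_force: 0.0
```

Emit:
hand_motion:
  steps: "0.003,0,0,0,0,0 | 0.006,0,0,0,0,0 | 0.008,0,0,0,0,0 | 0.0095,0,0,0,0,0 | 0.0105,0,0,0,0,0 | 0.0115,0,0,0,0,0 | 0.0115,0,0,0,0,0 | 0.0115,0,0,0,0,0 | 0.0115,0,0,0,0,0"

```text
t: 13.15
ee_pos: [0.5422, 0.0474, 0.0583]
eef_rot: [1.0, 0.027, 0.0, 0.0]
wrist_force: [-0.5, -0.6, 0.0]
grip_width: -0.0
grip_force: 0.0
```

```bash
python3 st.py
```

```text
13.15 p [0.5422 0.0474 0.0583] yaw 3.08 axis in tool [0.0209 0.0467 0.    ] F [-0.49 -0.65  0.01] T [-0.02  0.02 -0.03] -3.60290762705614e-05 0.019
```

Emit:
hand_motion:
  steps: "-0.005,0,0,0,0,0 | -0.01,0,0,0,0,0 | -0.01,0,-0.03,0,0,0 | -0.01,0,-0.06,0,0,0 | -0.01,0,-0.09,0,0,0 | -0.01,0.02,-0.12,0,0,0 | -0.01,0.05,-0.14,0,0,0 | -0.01,0.085,-0.14,0,0,0 | -0.01,0.12,-0.14,0,0,0 | -0.01,0.155,-0.14,0,0,0 | -0.01,0.19,-0.14,0,0,0 | -0.01,0.21,-0.14,0,0,0 | -0.01,0.22,-0.14,0,0,0 | -0.01,0.22,-0.14,0,0,0"

```text
t: 14.32
ee_pos: [0.5436, -0.1746, 0.198]
eef_rot: [1.0, 0.025, -0.0, 0.0]
wrist_force: [0.2, 0.6, -0.0]
grip_width: -0.0001
grip_force: 0.0
```

```bash
python3 meas.py .03 pics/m7.png; python3 st.py
```

```text
mark 0.012898256508239829 0.07025513494148557
mark -0.011411912270642185 0.07005762614678901
cabin 43 0.049609434378035305 0.41868131840824496
14.3667 p [ 0.5432 -0.1728  0.1979] yaw 2.98 axis in tool [ 0.0314 -0.1733  0.0002] F [-0.33  0.67 -0.35] T [ 0.02  0.05 -0.04] 0.0001615539804065812 0.019
```

The notch is now within about 0.5 mm. I'll move over the centre, turning the tool so the knuckles stay clear of the cabin.

In the tool's units: -1.57 rad / 4 = -0.3925.

Emit:
hand_motion:
  steps: "0.002,-0.01,0,0,0,-0.025 | 0.004,-0.022,0,0,0,-0.05 | 0.006,-0.034,0,0,0,-0.075 | 0.008,-0.046,0,0,0,-0.1 | 0.01,-0.058,0,0,0,-0.125 | 0.013,-0.07,0,0,0,-0.15 | 0.015,-0.083,0,0,0,-0.175 | 0.017,-0.096,0,0,0,-0.2 | 0.02,-0.109,0,0,0,-0.225 | 0.022,-0.122,0,0,0,-0.25 | 0.024,-0.135,0,0,0,-0.275 | 0.027,-0.148,0,0,0,-0.3 | 0.029,-0.16,0,0,0,-0.325 | 0.031,-0.17,0,0,0,-0.35 | 0.0315,-0.1735,0,0,0,-0.375 | 0.0315,-0.1735,0,0,0,-0.3925 | 0.0315,-0.1735,0,0,0,-0.3925 | 0.0315,-0.1735,0,0,0,-0.3925"

```text
t: 15.87
ee_pos: [0.5651, 0.0041, 0.1982]
eef_rot: [0.688, 0.726, -0.0, -0.001]
wrist_force: [0.3, 0.5, -0.0]
grip_width: -0.0001
grip_force: 0.0
```

```bash
python3 st.py
```

```text
15.8667 p [0.5651 0.0041 0.1982] yaw 93.05 axis in tool [-0.0022  0.0004 -0.    ] F [ 0.29  0.47 -0.  ] T [-0.01  0.08 -0.1 ] -0.00011995852734103795 0.019
```

Emit:
hand_motion:
  steps: "0,0,0.02,0,0,0 | 0,0,0.045,0,0,0 | 0,0,0.07,0,0,0 | 0,0,0.09,0,0,0 | 0,0,0.11,0,0,0 | 0,0,0.125,0,0,0 | 0,0,0.135,0,0,0 | 0,0,0.14,0,0,0 | 0,0,0.142,0,0,0 | 0,0,0.142,0,0,0"

```text
t: 16.7
ee_pos: [0.5662, 0.0023, 0.0564]
eef_rot: [0.688, 0.725, 0.0, 0.0]
wrist_force: [-0.3, 0.1, 0.1]
grip_width: -0.0
grip_force: 0.0
```

```bash
python3 st.py
```

```text
16.7 p [0.5662 0.0023 0.0564] yaw 93.02 axis in tool [-0.0004 -0.0006 -0.    ] F [-0.25  0.14  0.13] T [-0.07 -0.01  0.03] -2.5310019968753322e-05 0.019
```

Now I'll press gently in stages.

Emit:
hand_motion:
  steps: "0,0,0.002,0,0,0 | 0,0,0.004,0,0,0 | 0,0,0.005,0,0,0 | 0,0,0.006,0,0,0 | 0,0,0.007,0,0,0 | 0,0,0.007,0,0,0 | 0,0,0.007,0,0,0"

```text
t: 17.28
ee_pos: [0.5665, 0.0022, 0.0498]
eef_rot: [0.688, 0.726, 0.0, 0.0]
wrist_force: [-0.5, -0.7, 4.9]
grip_width: 0.0
grip_force: 2.2
```

```bash
python3 st.py
```

```text
17.2833 p [0.5665 0.0022 0.0498] yaw 93.04 axis in tool [-0.0002 -0.0009 -0.    ] F [-0.53 -0.75  4.88] T [0.01 0.01 0.04] 4.8632164253320897e-05 0.019
```

It is sliding at 4.9 N, so I'll continue.

Emit:
hand_motion:
  steps: "0,0,0.001,0,0,0 | 0,0,0.002,0,0,0 | 0,0,0.003,0,0,0 | 0,0,0.004,0,0,0 | 0,0,0.0045,0,0,0 | 0,0,0.005,0,0,0 | 0,0,0.005,0,0,0 | 0,0,0.005,0,0,0"

```text
t: 17.95
ee_pos: [0.5665, 0.0021, 0.0452]
eef_rot: [0.688, 0.726, 0.0, 0.0]
wrist_force: [-0.4, -1.4, 10.9]
grip_width: 0.0001
grip_force: 5.3
```

```bash
python3 st.py
```

```text
17.95 p [0.5665 0.0021 0.0452] yaw 93.04 axis in tool [-0.0002 -0.0009 -0.    ] F [-0.42 -1.36 10.93] T [ 0.07  0.15 -0.01] 0.00011222222272446178 0.019
```

Emit:
hand_motion:
  steps: "0,0,0.0005,0,0,0 | 0,0,0.001,0,0,0 | 0,0,0.0015,0,0,0 | 0,0,0.0015,0,0,0"

```text
t: 18.28
ee_pos: [0.5666, 0.0023, 0.0448]
eef_rot: [0.688, 0.726, 0.0, 0.001]
wrist_force: [-2.8, 0.4, 18.8]
grip_width: 0.0003
grip_force: 9.7
```

```bash
python3 st.py
```

```text
18.2833 p [0.5666 0.0023 0.0448] yaw 93.04 axis in tool [-0.0003 -0.001  -0.    ] F [-2.81  0.43 18.8 ] T [ 0.16  0.42 -0.  ] 0.00028070647183861536 0.019
```

Emit:
hand_motion:
  steps: "0,0,-0.002,0,0,0 | 0,0,-0.005,0,0,0 | 0,0,-0.015,0,0,0 | 0,0,-0.035,0,0,0 | 0,0,-0.06,0,0,0 | 0,0,-0.09,0,0,0 | 0,0,-0.12,0,0,0 | -0.03,0,-0.15,0,0,0 | -0.06,0,-0.15,0,0,0 | -0.095,0,-0.15,0,0,0 | -0.13,0,-0.15,0,0,0 | -0.165,0,-0.15,0,0,0 | -0.19,0,-0.15,0,0,0 | -0.2,0,-0.15,0,0,0 | -0.2,0,-0.15,0,0,0 | -0.2,0,-0.15,0,0,0"

```text
t: 19.62
ee_pos: [0.576, -0.1968, 0.1923]
eef_rot: [0.688, 0.725, 0.0, -0.001]
wrist_force: [-0.2, -1.0, 1.0]
grip_width: 0.0002
grip_force: 0.0
```

```bash
python3 meas.py .024 pics/m8.png; python3 - <<'E'
from h import *
s=bot.read_camera('side');a=cv2.resize(s['frame'][210:280,236:356],None,fx=6,fy=6,interpolation=cv2.INTER_CUBIC);cv2.imwrite('pics/s8.png',a)
E
```

```text
mark 0.013432988194310085 0.07025111283143025
mark -0.011812499999999981 0.0710061162079511
cabin 0 nan nanmeas.py:13: RuntimeWarning: Mean of empty slice.
  v,u=np.where(red);k=w(c,u.mean(),v.mean(),z+.028)[:2]-o
  ret = ret.dtype.type(ret / rcount)
```

View pics/s8.png

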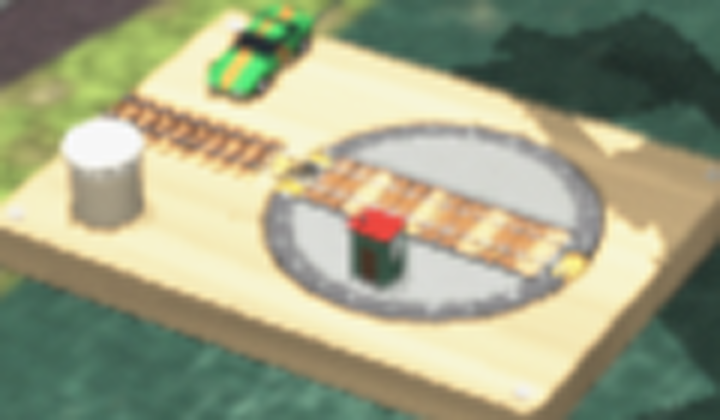

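The picture shows the deck flush with the board: no dark side of the rim is visible, and the pin shows in the notch at (303,168). The cabin is intact, the pot and car are in place, and the hand is clear.

```bash
python3 -c "
from rig import bot
print(bot.hand_in())"
```

```text
the job is handed in; nothing more can be done
None
```

The deck was turned until its notch was over the drive pin, pressed down flush with the board, and the hand taken away clear; the job was handed in at about 20 s, and no verdict was returned.

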